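Set the press depth dial to the red line

TASK

Turn the black three-lobed dial of the grey depth-setting unit, either way round, by pushing its lobes with the fingertips until its white index mark lines up with the red target line on the scale; then press the green button fully down to store the setting, and let it go. Do not press the button before the dial is set. Work gently and without gripping: nothing is to be pinched, picked up or shifted, neither the unit nor the parts standing round it.

Things in the scene. Friction and masses are not known exactly. Their poses are not given: they have to be found in the camera images.
- depth_unit: grey housing of the depth-setting unit, 120 (its x) by 156 (its y) by 45 high, about 2.6 kg, loose on rubber feet on the bench. Origin: centre of its underside; z up. The dial's axis is upright at its x 0, y +18.5; the green button stands at its x -35, y -54
- dial_axis (a point): point on the dial's upright axis at the top of its hub (42 across), 79 mm above the bench. Round the hub, three upright round black lobes, each 26 across, are centred 34 mm from the axis, 120 degrees apart, tops at 75 mm; a web 20 wide joins each to the hub. Between lobes a fingertip can go down to the skirt disc (95 across, top at 49 mm) and push a lobe sideways (3 to 4 N); it stays as left
- dial_index (a point): outer end of the dial's white index mark, 51.5 mm from the axis and 49 mm above the bench. The white mark, 4 wide, runs outward over the top of one lobe (that lobe's centre lies between the axis and this point) and down its outside to the skirt edge; the other two lobes are plain black
- target_line (a point): inner end of the red target line, 51.5 mm from the dial's axis and 49 mm above the bench. The line is a red bar 5 wide, 8 long (radially), 3 high on the silver scale ring round the dial, clamped in place
- dial (a joint): angle of the dial in the unit in rad, growing anticlockwise seen from above, without stops within two turns either way; at 0 the index points to the unit's -x
- target_clip (a joint): angle of the red target line in the unit in rad, counted like the dial's (the marks line up when both angles are equal or differ by a full turn)
- set_button_top (a point): centre of the top face of the green push button, 28 across, 67 mm above the bench, in a black collar 44 across (top 57 mm above the bench); it presses straight down
- set_button (a joint): travel of the green button in m: 0 released, 0.006 fully down (about 5 N, springs back)
- caster_2: bystander, loose, leave alone: blue caster with grey bracket, 62x107x132, standing on its plate; origin: centre of its underside
- caster_3: bystander, loose, leave alone: caster with a black tyre, 62x107x132, standing on its plate; origin: centre of its underside
- wheel_1: bystander, loose, leave alone: cream wheel, 84 across, 34 high, lying flat; origin: centre of its underside
- parts_bin: bystander, loose, leave alone: yellow bin of small parts, 170x127x75; origin: centre of its underside
- oil_spray: bystander, loose, leave alone: blue can with a red cap, 53 across, 182 high; origin: centre of its underside
- tape_gun: bystander, loose, leave alone: orange tape dispenser with a yellow roll, 55x176x79; origin: centre of its underside
- bearing_1: bystander, loose, leave alone: ball bearing, 32 across, 10 high; origin: centre of its underside
- axle_bolt_1: bystander, loose, leave alone: steel bolt, 55 long, 15 wide, lying; origin: centre of its underside

How it is judged:
By the outcome, as a careful person would: the job done as asked, in the order asked, and still so for the second after the job is handed in, with the robot touching nothing.
It also fails if it takes over 54 s, if anything falls off the work surface, if the arm or the gripper's body presses on something with over 40 N, if the wrist force passes 120 N, or if a joint passes its speed limit or range.

ROBOT

A 6-joint arm with a two-finger parallel gripper is mounted at the origin on a cart in front of the work surface, level with it; the furniture and walls round the work are solid. World frame = base frame: x ahead of the robot, y to its left, z up, the work surface at z = 0. Lengths are in m, angles in rad, forces in N, time in s.
With the tool pointing down it reaches from about 0.3 to 0.95 m from the base axis. Payload 3.1 kg.
Tool frame: the origin (TCP) lies midway between the tips of the shut fingers; the grasp point (between the pads) lies 19 mm behind it (arm.pinch_z is the distance from the TCP to the grasp point, in m); z points along the fingers, y is the line along which they close (so a half turn about z gives the same grasp; the last joint's range is limited). The gripper opens to 85 mm and grips with 20 to 120 N. Pads are 22 mm wide; open, the fingers measure 114 mm over their backs; the gripper's body (76 mm by 85 mm) begins 54 mm behind the grasp point. The pads swing forward as they close: fully open they stand 13 mm farther back than shut.
Start: joints at [-1.269, 0.308, 1.634, -0, 1.2, -0.07], TCP at [0.227, -0.582, 0.209] pointing down, gripper open.
Joint ranges: [-3.06, 3.06], [-0.79, 1.96], [0.05, 2.63], [-1.19, 4.34], [0.05, 2.64], [-2.94, 2.94]. Speed limits (rad/s): [2.79, 2.79, 3.14, 3.14, 3.14, 3.14].

INTERFACE

Orientations are given as a unit quaternion [w, x, y, z].
In Python, from workcell import arm gives the robot as it stands. The module is installed in compiled form; this text tells all that it offers.
- The arm moves only by the tool play_rows, never from a script. Its argument "deltas" is a list of rows, each a list of 3 entries, a list of its own where there are three numbers: the finger opening in m, from 0 to 0.0854, then the shift along the tool's x, y, z in m, then the turn, a rotation vector about the tool's x, y, z in rad. A call has exactly 8 rows; each row shifts and turns the commanded pose from where the row before left it, along the tool's axes as they then stand; what a row does not reach is not made up. A row lasts 1/8 s, in which the tool goes at most 62.5 mm and 10.7 degrees, less where a joint would pass 70% of its speed; a pose out of reach is approached as far as the arm can. A call is refused whole if a number of a shift passes 0.0625 or a number of a turn 0.188, either way. A call with a gripper value outside its range is refused whole. The fingers move at their own pace and stop on an object; the grip force is fixed at half the most. Time passes only in rows, so rows that do not move let the fingers close, or fill a call up. It gives the time, the measured TCP pose, the force, the opening and the grip force at its end, in the units of the state.
- arm.get_state(): the state, without advancing time (a new reading comes with each control period).
- arm.snapshot(name): name is "scene" or "top"; returns the picture (400x640x3 uint8, red, green, blue); there is no depth.
- arm.get_calibration(name): a dict with "fx", "fy", "cx", "cy" (pixels), "origin" and "orientation" of the camera in the world. Camera axes: x right, y up, looking along -z (the intrinsics and any distortion apply to the point x, -y, -z); pixel columns grow to the right and rows downward; lengths in m; the calibration is good to about 2 mm. A picture is of the moment at which its call begins. get_calibration takes no time and is no camera call.
- arm.finish_job(): hands the job in; it is judged then, once.
The state is a dict: "clock": time; "q": joint angles; "joint_vel": joint speeds; "joint_efforts": joint torques, N m; "tool_pos": TCP position; "tool_rot": TCP orientation; "contact_force": force on the tool from outside, world axes, zero at the start; "ft_torque": the same for the moment, N m; "opening": finger opening in m; "gripper_force": force on a finger pad.
Only numpy, scipy, OpenCV 4.12 (cv2) and the standard library are available. Lean on these libraries where they do the work, as an engineer would, in place of code of your own. Each camera call takes 0.05 s, during which the arm holds its last target. There are 200 camera calls.

## Working session

There is one attempt and no reset: what is moved stays moved. The work goes in short steps, Python scripts to look and compute and a tool call to move; the robot and the scene stay as the last step left them, time stands still between calls to the robot, and variables do not carry over. Pictures are saved under pics/ and viewed, at most 10 in all, crops included, and the job is handed in when it is done.

Besides the shell and the picture viewer there is one more tool, called after ">>>" as name([rows], argument=value, ...), one row to a line, values as JSON. play_rows: Moves the arm, as the interface text tells. Its arguments: {"type":"object","properties":{"deltas":{"type":"array"}},"required":["deltas"]}

```bash
mkdir -p pics; python3 - <<'E'
from workcell import arm
import cv2
for n in("scene","top"):
    im=arm.snapshot(n);cv2.imwrite(f"pics/{n}0.png",im[:,:,::-1]);print(n,arm.get_calibration(n))
s=arm.get_state();print(s)
E
```

```text
scene {'fx': 501.6111506174431, 'fy': 501.6111506174431, 'cx': 320.58032403947294, 'cy': 198.7418501303432, 'origin': array([0.25495344, 0.78296804, 1.06936029]), 'orientation': array([-0.20207304, -0.06903862,  0.31602232,  0.92440795])}
top {'fx': 456.94459500795455, 'fy': 456.94459500795455, 'cx': 324.0269080727473, 'cy': 193.83080216552491, 'origin': array([0.37076893, 0.08426904, 1.47367622]), 'orientation': array([ 0.71008969,  0.05657872, -0.0605585 , -0.69921681])}
{'clock': 0.1, 'q': array([-1.26870806e+00,  3.08954231e-01,  1.63505049e+00,  5.15959232e-06,
        1.19970830e+00, -6.96891299e-02]), 'joint_vel': array([ 0.0003644 , -0.00243332, -0.00444817,  0.00238757,  0.00074982,
        0.00017924]), 'joint_efforts': array([ 1.09148084e-03, -4.16400433e+01, -2.77644575e+01, -9.44055705e-05,
        4.00675883e-03,  1.06027929e-05]), 'tool_pos': array([ 0.22679126, -0.58155106,  0.20824354]), 'tool_rot': array([-1.05331153e-03,  9.82772010e-01,  1.84818970e-01, -1.20528687e-04]), 'contact_force': array([0.53462648, 0.02837688, 0.10965112]), 'ft_torque': array([ 0.05938382, -0.06970979,  0.01450498]), 'gripper_force': 0.0, 'opening': 0.08523177337442718}
```

View pics/scene0.png

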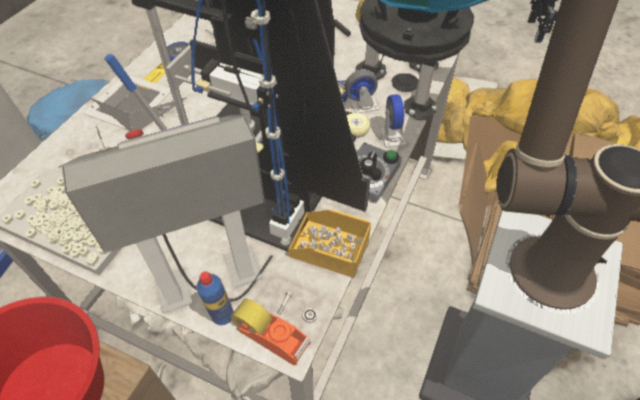

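View pics/top0.png

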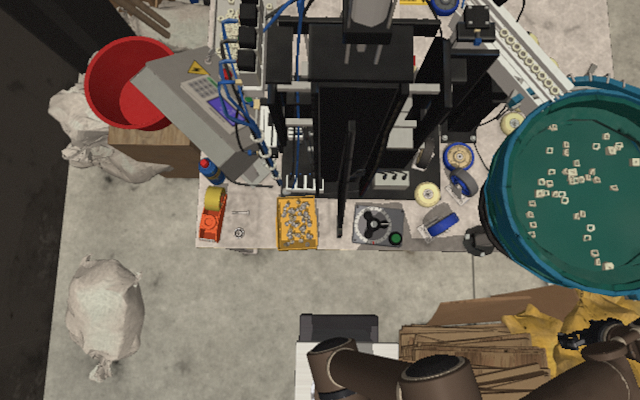

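The depth unit shows at about (378,224) in top and (378,172) in scene. Next I zoom in on it.

```bash
cat > h.py <<'E'
import numpy as np,cv2
from scipy.spatial.transform import Rotation as R
from workcell import arm
def cam(n):
    c=arm.get_calibration(n);w,x,y,z=c['orientation'];return c,R.from_quat([x,y,z,w]).as_matrix()
def ray(n,u,v,h):
    c,M=cam(n);d=M@np.array([(u-c['cx'])/c['fx'],-(v-c['cy'])/c['fy'],-1]);o=c['origin'];return o+d*(h-o[2])/d[2]
def proj(n,p):
    c,M=cam(n);q=M.T@(np.array(p)-c['origin']);return c['cx']-c['fx']*q[0]/q[2],c['cy']+c['fy']*q[1]/q[2]
E
python3 - <<'E'
import cv2,numpy as np
a=cv2.imread('pics/top0.png')[195:260,340:420];b=cv2.imread('pics/scene0.png')[135:200,340:420]
f=lambda i:cv2.resize(i,None,fx=7,fy=7,interpolation=cv2.INTER_CUBIC)
cv2.imwrite('pics/crop_top.png',f(a));cv2.imwrite('pics/crop_sc.png',f(b))
E
```

```text
(no output)
```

View pics/crop_top.png

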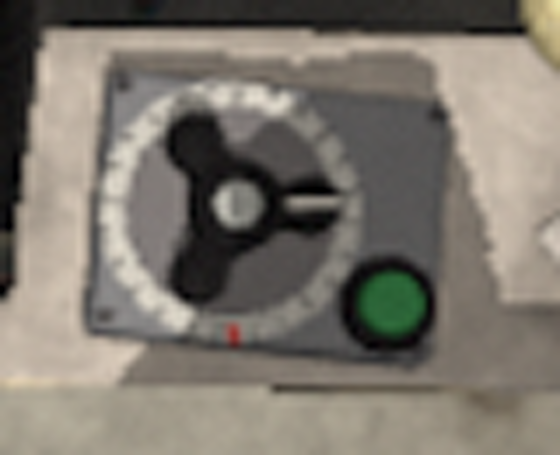

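View pics/crop_sc.png

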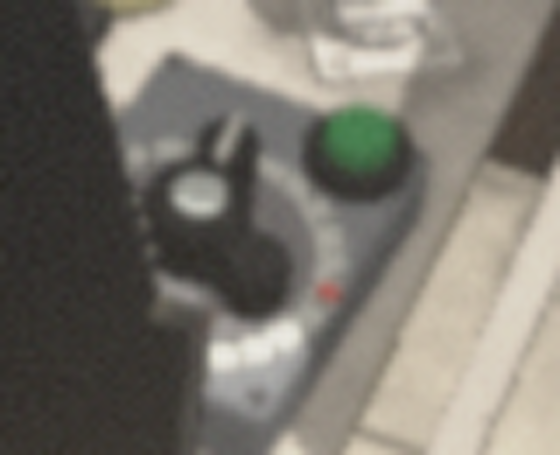

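The top crop shows the hub at (374,224), the index pointing image-right, the red line at about (373.4,242.8) and the button at (395.7,238.3). The tall black slab is on the unit's left. Now I'll compute positions.

```bash
cat >> h.py <<'E'
def cen(im,roi,f):
    y0,y1,x0,x1=roi;c=im[y0:y1,x0:x1].astype(float);w=f(c[...,0],c[...,1],c[...,2]);w=np.clip(w,0,None)
    vv,uu=np.mgrid[y0:y1,x0:x1];return (w*uu).sum()/w.sum(),(w*vv).sum()/w.sum()
red=lambda r,g,b:(r-np.maximum(g,b)-40)
grn=lambda r,g,b:(g-np.maximum(r,b)-25)
E
python3 - <<'E'
from h import *
for n,rr,gr in(("top",(236,248,366,380),(228,250,384,408)),("scene",(172,182,382,392),(148,165,382,402))):
    im=cv2.imread(f'pics/{n}0.png')[:,:,::-1]
    r=cen(im,rr,red);g=cen(im,gr,grn);print(n,'red',r,ray(n,*r,.051),'btn',g,ray(n,*g,.067))
t=lambda u,v,h:ray('top',340+(u+.5)/7-.5,195+(v+.5)/7-.5,h)
s=lambda u,v,h:ray('scene',340+(u+.5)/7-.5,135+(v+.5)/7-.5,h)
print('hub',t(238,204,.079),s(199,195,.079))
print('lobes',t(312,202,.075),t(190,140,.075),t(197,283,.075))
print('corners',[t(*c,.045).round(3) for c in((108,70),(448,112),(425,362),(85,330))])
for u,v in((338,235),(350,125),(350,235),(345,195),(376,185),(410,185)):
    print(u,v,[ray('top',u,v,h).round(3) for h in(0,.3,.6)])
E
```

```text
top red (np.float64(372.9274193548387), np.float64(242.20967741935485)) [ 0.45914505 -0.07602492  0.051     ] btn (np.float64(395.5782805429864), np.float64(237.7764705882353)) [ 0.47279983 -0.14396075  0.067     ]
scene red (np.float64(386.53125), np.float64(176.265625)) [ 0.45595585 -0.07547017  0.051     ] btn (np.float64(390.9952919020716), np.float64(153.90112994350284)) [ 0.4691557  -0.14200899  0.067     ]
hub [ 0.5138929  -0.07500329  0.079     ] [ 0.51147573 -0.07660099  0.079     ]
lobes [ 0.51568973 -0.10797077  0.075     ] [ 0.54224153 -0.05439765  0.075     ] [ 0.47938914 -0.057423    0.075     ]
corners [array([ 0.577, -0.02 ,  0.045]), array([ 0.56 , -0.174,  0.045]), array([ 0.448, -0.162,  0.045]), array([ 0.46 , -0.011,  0.045])]
338 235 [array([0.484, 0.031, 0.   ]), array([0.461, 0.042, 0.3  ]), array([0.438, 0.053, 0.6  ])]
350 125 [array([ 0.853, -0.006,  0.   ]), array([0.755, 0.012, 0.3  ]), array([0.657, 0.031, 0.6  ])]
350 235 [array([ 0.484, -0.008,  0.   ]), array([0.461, 0.011, 0.3  ]), array([0.438, 0.03 , 0.6  ])]
345 195 [array([0.615, 0.009, 0.   ]), array([0.565, 0.024, 0.3  ]), array([0.515, 0.04 , 0.6  ])]
376 185 [array([ 0.65 , -0.092,  0.   ]), array([ 0.593, -0.056,  0.3  ]), array([ 0.536, -0.02 ,  0.6  ])]
410 185 [array([ 0.651, -0.204,  0.   ]), array([ 0.594, -0.145,  0.3  ]), array([ 0.537, -0.087,  0.6  ])]
```

```bash
python3 - <<'E'
import cv2,numpy as np
a=cv2.imread('pics/top0.png')[110:260,310:480];b=cv2.imread('pics/scene0.png')[60:240,240:440]
f=lambda i:cv2.resize(i,(400,int(400*i.shape[0]/i.shape[1])),interpolation=cv2.INTER_CUBIC)
a,b=f(a),f(b);h=max(len(a),len(b));p=lambda i:np.pad(i,((0,h-len(i)),(0,0),(0,0)))
cv2.imwrite('pics/ctx.png',np.hstack([p(a),p(b)]))
E
```

```text
(no output)
```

View pics/ctx.png

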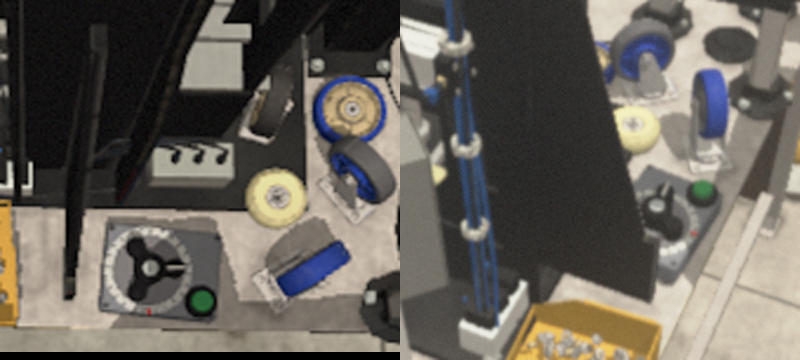

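The left of this picture shows the black gusset beside the unit (top px about 340, rows 125–235). The casters and cream wheel are on the right, and the space in front and above the unit is free. I'll check the approach path against the images.

```bash
python3 - <<'E'
from h import *
for p in((.227,-.582,.209),(.28,-.44,.209),(.33,-.3,.209),(.4,-.1,.209),(.5456,-.0948,.2),(.5456,-.0948,.057)):
    print(p,[np.round(proj(n,p)) for n in('top','scene')])
# gusset edge height: scene edge px onto plane y=.015
for u,v in((367,177),(354,118),(340,60)):
    c,M=cam('scene');d=M@np.array([(u-c['cx'])/c['fx'],-(v-c['cy'])/c['fy'],-1]);o=c['origin'];print((o+d*(.015-o[1])/d[1]).round(3))
hub=np.array([.5127,-.0758]);
t=lambda u,v:ray('top',340+(u+.5)/7-.5,195+(v+.5)/7-.5,.075)[:2]-t0
t0=ray('top',340+238.5/7-.5,195+204.5/7-.5,.079)[:2]
print([np.degrees(np.arctan2(*t(*p)[::-1])).round(1) for p in((312,202),(190,140),(197,283))])
E
```

```text
(0.227, -0.582, 0.209) [array([568., 328.]), array([529.,  43.])]
(0.28, -0.44, 0.209) [array([514., 307.]), array([499.,  67.])]
(0.33, -0.3, 0.209) [array([462., 288.]), array([468.,  92.])]
(0.4, -0.1, 0.209) [array([388., 260.]), array([419., 134.])]
(0.5456, -0.0948, 0.2) [array([385., 208.]), array([362., 121.])]
(0.5456, -0.0948, 0.057) [array([379., 214.]), array([358., 159.])]
[0.483 0.015 0.132]
[0.527 0.015 0.31 ]
[0.565 0.015 0.451]
[np.float64(-86.9), np.float64(36.0), np.float64(153.0)]
```

>>> play_rows([
  [0,[0.018,-0.031,0],[0,0,0]],
  [0,[0.018,-0.031,0],[0,0,0]],
  [0,[0.018,-0.031,0],[0,0,0]],
  [0,[0.018,-0.031,0],[0,0,0]],
  [0,[0.018,-0.031,0],[0,0,0]],
  [0,[0.018,-0.031,0],[0,0,0]],
  [0,[0.018,-0.031,0],[0,0,0]],
  [0,[0.018,-0.031,0],[0,0,0]],
])

```text
clock: 1.1
tool_pos: [0.2709, -0.2975, 0.2089]
tool_rot: [-0.0, 0.983, 0.185, -0.0]
contact_force: [1.3, 0.4, 0.2]
opening: 0.0002
gripper_force: 0.0
```

>>> play_rows([
  [0,[0.024,-0.017,0],[0,0,-0.14]],
  [0,[0.026,-0.014,0],[0,0,-0.14]],
  [0,[0.028,-0.01,0],[0,0,-0.14]],
  [0,[0.029,-0.006,0],[0,0,-0.14]],
  [0,[0.029,-0.002,0],[0,0,-0.14]],
  [0,[0.029,0.002,0],[0,0,-0.14]],
  [0,[0.029,0.006,0],[0,0,-0.14]],
  [0,[0.028,0.01,0],[0,0,-0.14]],
])

```text
clock: 2.1
tool_pos: [0.3985, -0.0995, 0.2091]
tool_rot: [-0.0, 0.733, 0.68, -0.0]
contact_force: [-0.4, -0.1, 0.2]
opening: -0.0
gripper_force: 0.0
```

>>> play_rows([
  [0,[0.002,0.0183,0],[0,0,-0.14]],
  [0,[-0.0005,0.0184,0],[0,0,-0.14]],
  [0,[-0.0031,0.0181,0],[0,0,-0.14]],
  [0,[-0.0056,0.0175,0],[0,0,-0.14]],
  [0,[-0.008,0.0166,0],[0,0,-0.14]],
  [0,[-0.0103,0.0153,0],[0,0,-0.14]],
  [0,[-0.0123,0.0137,0],[0,0,-0.14]],
  [0,[-0.0141,0.0118,0],[0,0,-0.14]],
])

```text
clock: 3.1
tool_pos: [0.5456, -0.0958, 0.2087]
tool_rot: [-0.001, 0.26, 0.966, -0.0]
contact_force: [-0.3, 0.4, -0.6]
opening: 0.0
gripper_force: 0.0
```

```bash
python3 - <<'E'
from h import *
s=arm.get_state();print(s['q'].round(2),s['tool_pos'],s['tool_rot'].round(3),s['contact_force'])
a=arm.snapshot('top')[120:270,310:450,::-1];b=arm.snapshot('scene')[60:210,300:440,::-1]
f=lambda i:cv2.resize(i,(400,int(400*i.shape[0]/i.shape[1])),interpolation=cv2.INTER_CUBIC)
cv2.imwrite('pics/above.png',np.hstack([f(a),f(b)]))
E
```

```text
[-0.25  0.17  1.8  -0.    1.17 -1.3 ] [ 0.54563631 -0.09583582  0.20874105] [-0.001  0.26   0.966 -0.   ] [-0.26412285  0.4392433  -0.6266775 ]
```

View pics/above.png

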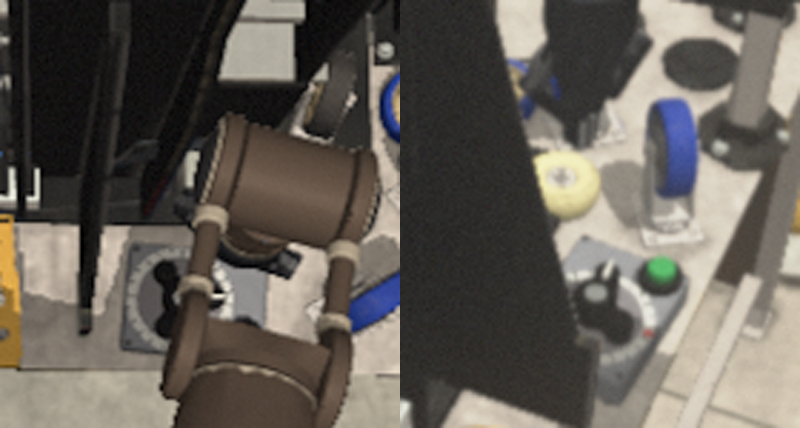

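>>> play_rows([
  [0,[-0.0015,0.002,0.02],[0,0,0]],
  [0,[0,0,0.025],[0,0,0]],
  [0,[0,0,0.025],[0,0,0]],
  [0,[0,0,0.025],[0,0,0]],
  [0,[0,0,0.015],[0,0,0]],
  [0,[0,0,0.008],[0,0,0]],
  [0,[0,0,0],[0,0,0]],
  [0,[0,0,0],[0,0,0]],
])

```text
clock: 4.2
tool_pos: [0.5486, -0.0953, 0.0923]
tool_rot: [0.001, 0.262, 0.965, 0.0]
contact_force: [0.2, 0.7, -0.1]
opening: -0.0002
gripper_force: 0.0
```

>>> play_rows([
  [0,[0,0,0.005],[0,0,0]],
  [0,[0,0,0.005],[0,0,0]],
  [0,[0,0,0.005],[0,0,0]],
  [0,[0,0,0.005],[0,0,0]],
  [0,[0,0,0.005],[0,0,0]],
  [0,[0,0,0.005],[0,0,0]],
  [0,[0,0,0.003],[0,0,0]],
  [0,[0,0,0],[0,0,0]],
])

```text
clock: 5.2
tool_pos: [0.5476, -0.095, 0.0581]
tool_rot: [-0.0, 0.262, 0.965, -0.0]
contact_force: [0.1, -0.3, 0.3]
opening: 0.0002
gripper_force: 0.0
```

>>> play_rows([
  [0,[0.0002,-0.004,0],[0,0,0.1]],
  [0,[0.0002,-0.004,0],[0,0,0.1]],
  [0,[0.0002,-0.004,0],[0,0,0.1]],
  [0,[0.0002,-0.004,0],[0,0,0.1]],
  [0,[0.0002,-0.004,0],[0,0,0.1]],
  [0,[0.0002,-0.004,0],[0,0,0.1]],
  [0,[0.0002,-0.004,0],[0,0,0.1]],
  [0,[0.0002,-0.004,0],[0,0,0.1]],
])

```text
clock: 6.2
tool_pos: [0.523, -0.1139, 0.0587]
tool_rot: [0.0, 0.618, 0.786, 0.0]
contact_force: [0.1, -0.5, -0.0]
opening: 0.0
gripper_force: 0.0
```

>>> play_rows([
  [0,[0.0002,-0.004,0],[0,0,0.1]],
  [0,[0.0002,-0.004,0],[0,0,0.1]],
  [0,[0.0002,-0.004,0],[0,0,0.1]],
  [0,[0.0002,-0.004,0],[0,0,0.1]],
  [0,[0.0002,-0.004,0],[0,0,0.1]],
  [0,[0.0002,-0.004,0],[0,0,0.1]],
  [0,[0,0,0],[0,0,0]],
  [0,[0,0,0],[0,0,0]],
])

```text
clock: 7.2
tool_pos: [0.4996, -0.1124, 0.0586]
tool_rot: [0.0, 0.822, 0.57, 0.0]
contact_force: [-0.1, 0.4, -0.3]
opening: -0.0002
gripper_force: 0.0
```

```bash
python3 - <<'E'
from h import *
s=arm.get_state();d=s['tool_pos'][:2]-[.5127,-.0758];print(s['q'].round(2),np.hypot(*d),np.degrees(np.arctan2(d[1],d[0])),s['tool_rot'].round(3))
a=arm.snapshot('top')[190:260,340:420,::-1];b=arm.snapshot('scene')[130:200,340:420,::-1]
f=lambda i:cv2.resize(i,(400,350),interpolation=cv2.INTER_CUBIC)
cv2.imwrite('pics/mid.png',np.hstack([f(a),f(b)]))
E
```

```text
[-0.31  0.3   2.   -0.    0.84  0.05] 0.03890600277866674 -109.73245717385119 [0.    0.822 0.57  0.   ]
```

View pics/mid.png

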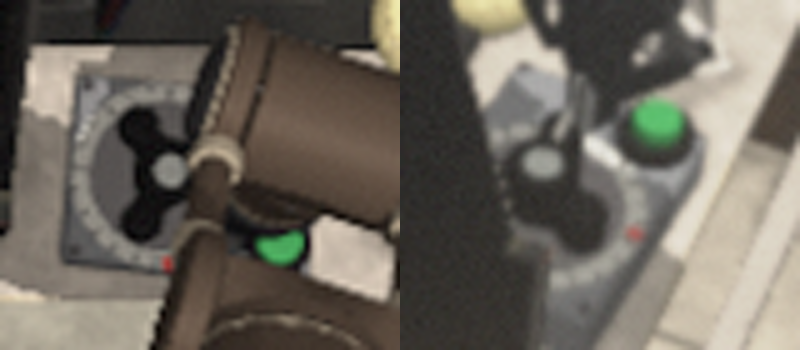

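The dial hasn't moved: the lobes in the top view are still at about (368,215) and (368,234). I'll check where the tip really is.

```bash
python3 - <<'E'
from h import *
s=arm.get_state();p=s['tool_pos'];print(p)
for q in(p,p+[0,0,.03],(.5127,-.0758,.079),(.5127+.034*np.cos(np.radians(-86)),-.0758-.034,.075),(.5127+.034*np.cos(np.radians(-150)),-.0758+.034*np.sin(np.radians(-150)),.075)): print(np.round(proj('scene',q),1),np.round(proj('top',q),1))
a=arm.snapshot('scene')[115:190,345:415,::-1]
cv2.imwrite('pics/mid2.png',cv2.resize(a,None,fx=8,fy=8,interpolation=cv2.INTER_CUBIC))
E
```

```text
[ 0.49953405 -0.11240139  0.05854292]
[376.4 159.9] [384.9 229.2]
[377.4 152.3] [386.2 228.3]
[367.5 162.5] [373.8 224.1]
[371.1 154.6] [384.7 223.6]
[380.  162.6] [379.3 233.9]
```

View pics/mid2.png

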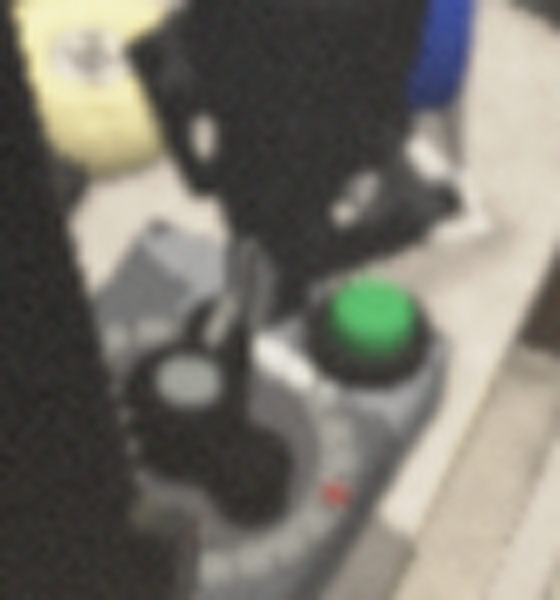

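The picture shows the finger next to the index lobe, which hasn't turned, and that disagrees with the reported tip pose. I'll lift clear and look without occlusion.

>>> play_rows([
  [0,[0,0,-0.03],[0,0,0]],
  [0,[0,0,-0.04],[0,0,0]],
  [0,[-0.02,-0.006,-0.04],[0,0,0]],
  [0,[-0.03,-0.008,-0.02],[0,0,0]],
  [0,[-0.04,-0.01,0],[0,0,0]],
  [0,[-0.04,-0.01,0],[0,0,0]],
  [0,[-0.04,-0.01,0],[0,0,0]],
  [0,[-0.02,0,0],[0,0,0]],
])

```text
clock: 8.35
tool_pos: [0.39, -0.2761, 0.1885]
tool_rot: [0.0, 0.822, 0.569, -0.0]
contact_force: [0.4, 0.7, -0.6]
opening: -0.0002
gripper_force: 0.0
```

```bash
python3 - <<'E'
from h import *
print(arm.get_state()['tool_pos'])
a=arm.snapshot('top')[195:260,340:420,::-1];b=arm.snapshot('scene')[135:200,340:420,::-1]
f=lambda i:cv2.resize(i,(400,325),interpolation=cv2.INTER_CUBIC)
cv2.imwrite('pics/out.png',np.hstack([f(a),f(b)]))
E
```

```text
[ 0.38997877 -0.27612119  0.18846615]
```

View pics/out.png

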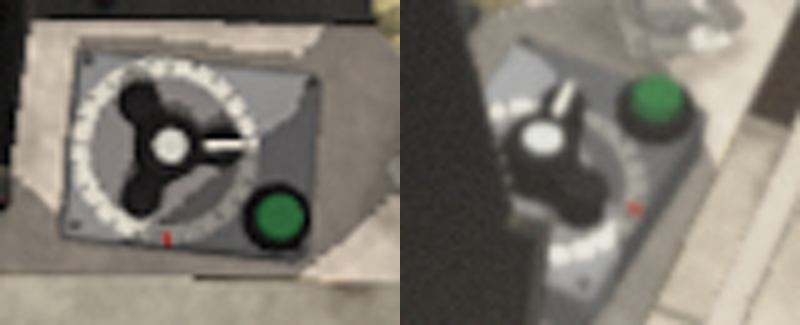

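The top view is clear now: the index still points image-right, from about (381,224) to (389,224), so the dial hasn't moved. The tip must have passed over the lobe. I'll check the fingertip's real position numerically.

```bash
python3 - <<'E'
from h import *
p=arm.get_state()['tool_pos']
for n in('scene','top'):
    im=arm.snapshot(n);g=im.astype(int).max(2)
    print(n,np.round(proj(n,p),1),np.round(proj(n,p-[0,0,.03]),1),np.round(proj(n,p+[0,0,.03]),1))
    u,v=map(int,np.round(proj(n,p)))
    print('cols',u-16,u+15)
    for r in range(v-24,v+16): print(r,' '.join('%3d'%x for x in g[r,u-16:u+16]))
E
```

```text
scene [441.6  97.4] [439.5 106. ] [443.8  88.4]
cols 426 457
73 137 136 138 136 132 132 133 167 186 154 109  87  82  70  55  57  57  51  56  53  54  57  56  55  53  58  58  51  59  87 139 169
74 138 136 137 134 133 126 146 189 207 192 165 152 146 111  73  55  55  54  52  53  60  56  55  54  54  55  54  56  57  95 151 165
75 138 134 136 136 131 128 151 203 216 216 211 204 199 166 103  60  54  55  54  57  50  55  60  54  54  54  58  59  60  94 140 150
76 136 134 138 137 131 126 157 205 221 222 220 222 218 196 133  80  58  56  57  55  52  58  55  53  54  54  57  61  61  75 104 108
77 136 140 136 137 133 130 167 211 222 223 224 224 223 212 159  97  63  59  56  57  56  56  55  55  57  54  59  54  60  61  69  65
78 133 134 136 134 128 139 182 215 221 224 224 223 223 220 189 118  73  66  57  57  61  56  52  57  54  51  56  60  55  57  56  58
79 133 137 134 133 124 151 202 218 222 223 220 223 223 218 191 123  85  89  79  66  54  60  59  58  56  55  56  54  60  57  58  58
80 137 136 136 131 124 157 210 223 223 223 222 221 221 215 167 107  97 104  91  80  67  59  56  59  60  57  59  57  53  56
[... 8852 characters left out ...]
  43  49  64  74  78  83  86  88  85  86
276 179 177 172 173 175 172 169 167 171 174 174 175 172 172 174 133  11  20  33  47  58  75  73  65  68  77  81  86  87  87  84  70
277 176 174 174 176 176 173 172 173 174 174 173 174 172 173 180 133   8  25  58  79  87  97 114 131 126  88  75  86  89  84  76  49
278 175 176 176 179 179 177 173 172 172 171 172 170 172 175 183 140   0  38  74  92  98 107 114 127 144 151 120  80  83  82  63  24
279 176 176 178 177 179 177 172 167 170 169 168 167 172 177 184 138  16  62  87  98 105 109 112 114 146 173 165 136  91  64 119 165
280 177 177 173 176 176 173 169 169 170 168 166 168 175 179 184 139  51  89  95  99 107 116 118 120 130 156 180 173 128 126 180 193
```

The visible tip ends about 20 mm above the reported TCP, so it passed over the lobe tops. I'll go back to the entry point and descend 20 mm deeper.

>>> play_rows([
  [0,[0.0281,0.0106,0],[0,0,-0.176]],
  [0,[0.0258,0.0153,0],[0,0,-0.176]],
  [0,[0.0227,0.0196,0],[0,0,-0.176]],
  [0,[0.019,0.0232,0],[0,0,-0.176]],
  [0,[0.0146,0.0262,0],[0,0,-0.176]],
  [0,[0.0098,0.0283,0],[0,0,-0.176]],
  [0,[0.0047,0.0296,0],[0,0,-0.176]],
  [0,[-0.0005,0.03,0],[0,0,-0.176]],
])

```text
clock: 9.55
tool_pos: [0.5496, -0.0914, 0.1882]
tool_rot: [-0.0, 0.254, 0.967, 0.0]
contact_force: [0.1, 1.2, -0.7]
opening: -0.0002
gripper_force: 0.0
```

```bash
python3 - <<'E'
from h import *
print(arm.pinch_z);s=arm.get_state();p=s['tool_pos'];d=p[:2]-[.5127,-.0758];print(p,np.hypot(*d),np.degrees(np.arctan2(d[1],d[0])),np.degrees(2*np.arctan2(s['tool_rot'][2],s['tool_rot'][1])))
E
```

```text
0.0187
[ 0.54955309 -0.09142762  0.18822515] 0.040029651567811284 -22.979465607720265 150.55587713163754
```

>>> play_rows([
  [0,[0,-0.003,0.02],[0,0,0]],
  [0,[0,0,0.03],[0,0,0]],
  [0,[0,0,0.03],[0,0,0]],
  [0,[0,0,0.015],[0,0,0]],
  [0,[0,0,0.01],[0,0,0]],
  [0,[0,0,0.005],[0,0,0]],
  [0,[0,0,0.005],[0,0,0]],
  [0,[0,0,0.005],[0,0,0]],
])

```text
clock: 10.55
tool_pos: [0.5481, -0.0968, 0.0689]
tool_rot: [0.001, 0.258, 0.966, 0.0]
contact_force: [-0.2, -0.1, 0.2]
opening: 0.0004
gripper_force: 0.0
```

>>> play_rows([
  [0,[0,0,0.005],[0,0,0]],
  [0,[0,0,0.005],[0,0,0]],
  [0,[0,0,0.005],[0,0,0]],
  [0,[0,0,0.005],[0,0,0]],
  [0,[0,0,0.005],[0,0,0]],
  [0,[0,0,0.003],[0,0,0]],
  [0,[0,0,0],[0,0,0]],
  [0,[0,0,0],[0,0,0]],
])

```text
clock: 11.55
tool_pos: [0.5476, -0.0966, 0.0405]
tool_rot: [0.0, 0.258, 0.966, -0.0]
contact_force: [-0.1, 0.6, 0.1]
opening: -0.0
gripper_force: 0.0
```

>>> play_rows([
  [0,[0.0002,-0.004,0],[0,0,0.1]],
  [0,[0.0002,-0.004,0],[0,0,0.1]],
  [0,[0.0002,-0.004,0],[0,0,0.1]],
  [0,[0.0002,-0.004,0],[0,0,0.1]],
  [0,[0.0002,-0.004,0],[0,0,0.1]],
  [0,[0.0002,-0.004,0],[0,0,0.1]],
  [0,[0,0,0],[0,0,0]],
  [0,[0,0,0],[0,0,0]],
])

```text
clock: 12.55
tool_pos: [0.5321, -0.1133, 0.0414]
tool_rot: [0.002, 0.531, 0.847, 0.0]
contact_force: [3.6, -2.2, -0.0]
opening: 0.0004
gripper_force: 2.0
```

```bash
cat >> h.py <<'E'
def look(hub=(.5127,-.0758)):
    s=arm.get_state();p=s['tool_pos'];d=p[:2]-hub
    print('tcp',p.round(4),'r %.4f ang %.1f xt %.1f'%(np.hypot(*d),np.degrees(np.arctan2(d[1],d[0])),np.degrees(2*np.arctan2(s['tool_rot'][2],s['tool_rot'][1]))),s['contact_force'].round(1))
    for n in('top','scene'):
        im=arm.snapshot(n);g=im.astype(int)
        c,_=cam(n)
        # darkness sampled round the lobe circle and brightness on the lobe tops
        for lab,r,h in(('lobe',.034,.075),('mark',.040,.075)):
            row=[]
            for a in range(-180,180,10):
                u,v=proj(n,(hub[0]+r*np.cos(np.radians(a)),hub[1]+r*np.sin(np.radians(a)),h))
                px=cv2.getRectSubPix(im,(1,1),(float(u),float(v)))[0,0];row.append('%d'%px.astype(int).mean())
            print(n,lab,' '.join(row))
E
python3 -c "from h import *;look()"
```

```text
tcp [ 0.5321 -0.1133  0.0414] r 0.0422 ang -62.7 xt 115.8 [ 3.6 -2.2 -0. ]
top lobe 34 51 82 82 80 74 66 63 73 43 25 35 44 50 47 43 58 83 51 18 17 19 15 77 84 83 83 83 83 83 28 18 19 18 69 76
top mark 34 78 87 86 74 67 76 73 90 15 27 50 61 58 59 57 47 74 74 18 19 18 42 84 81 83 82 83 84 85 48 16 23 24 83 72
scene lobe 110 106 111 117 120 93 53 83 128 59 89 92 96 104 122 143 130 64 47 48 46 46 44 47 47 50 68 57 47 47 49 54 52 55 79 108
scene mark 111 115 135 152 176 179 108 76 124 73 66 94 96 64 114 120 68 48 44 45 45 44 46 45 46 46 50 82 84 67 49 47 53 53 94 110
```

>>> play_rows([
  [0,[0.0004,-0.0041,0],[0,0,0.1]],
  [0,[0.0004,-0.0041,0],[0,0,0.1]],
  [0,[0.0004,-0.0041,0],[0,0,0.1]],
  [0,[0.0004,-0.0041,0],[0,0,0.1]],
  [0,[0.0004,-0.0041,0],[0,0,0.1]],
  [0,[0.0004,-0.0041,0],[0,0,0.1]],
  [0,[0.0004,-0.0041,0],[0,0,0.1]],
  [0,[0,0,0],[0,0,0]],
])

```text
clock: 13.65
tool_pos: [0.5012, -0.1156, 0.0409]
tool_rot: [0.001, 0.79, 0.614, -0.001]
contact_force: [0.6, -5.8, 3.3]
opening: 0.0
gripper_force: 2.4
```

```bash
python3 -c "from h import *;look()"
```

```text
tcp [ 0.5012 -0.1156  0.0409] r 0.0414 ang -106.1 xt 75.7 [ 0.6 -5.8  3.3]
top lobe 82 87 73 46 62 56 46 57 56 55 58 90 168 122 94 37 32 16 41 85 82 82 84 82 82 75 16 19 23 19 73 84 84 83 83 83
top mark 86 69 36 51 46 47 36 57 37 100 129 159 131 109 99 52 31 24 74 82 80 82 82 82 83 84 33 16 20 27 80 85 84 84 83 84
scene lobe 48 49 57 97 123 69 89 97 101 126 144 130 125 117 58 51 53 52 48 43 43 45 41 44 44 50 66 56 51 52 49 54 73 85 70 50
scene mark 50 47 54 92 117 68 61 98 84 92 158 120 117 116 79 67 60 46 43 46 46 46 45 47 45 47 50 78 52 52 70 92 107 107 92 61
```

>>> play_rows([
  [0,[0.0,-0.0036,0],[0,0,0.09]],
  [0,[0.0,-0.0036,0],[0,0,0.09]],
  [0,[0.0002,-0.0036,0],[0,0,0.09]],
  [0,[0.0002,-0.0036,0],[0,0,0.09]],
  [0,[0.0002,-0.0036,0],[0,0,0.09]],
  [0,[0,0,0],[0,0,0]],
  [0,[0,0,0],[0,0,0]],
  [0,[0,0,0],[0,0,0]],
])

```text
clock: 14.75
tool_pos: [0.4847, -0.1066, 0.0402]
tool_rot: [-0.0, 0.906, 0.422, -0.001]
contact_force: [-2.5, -4.8, 3.4]
opening: -0.0001
gripper_force: 2.5
```

```bash
python3 -c "from h import *;look()"
```

```text
tcp [ 0.4847 -0.1066  0.0402] r 0.0416 ang -132.2 xt 50.0 [-2.5 -4.8  3.4]
top lobe 26 40 46 47 54 59 128 134 91 63 57 88 96 95 84 96 35 35 80 83 83 82 82 35 18 20 17 24 85 83 83 84 83 83 72 13
top mark 28 43 47 44 54 35 39 71 77 81 74 44 85 91 81 114 34 36 82 81 80 81 82 58 16 20 15 50 84 83 83 84 83 83 82 34
scene lobe 67 118 94 82 98 101 143 191 196 134 123 70 51 49 51 85 119 64 48 46 45 45 48 48 50 49 69 53 47 50 50 52 55 49 48 53
scene mark 62 122 84 59 68 93 94 139 173 143 119 94 63 56 75 115 69 46 45 47 47 47 46 46 45 48 49 80 56 75 84 90 85 53 49 51
```

```bash
cat >> h.py <<'E'
def polar(n,im,h,rs,A):
    hb={'top':(.5139,-.0750),'scene':(.5115,-.0766)}[n];out=[]
    for a in A:
        out.append(np.mean([cv2.getRectSubPix(np.ascontiguousarray(im),(1,1),tuple(map(float,proj(n,(hb[0]+r*np.cos(np.radians(a)),hb[1]+r*np.sin(np.radians(a)),h)))))[0,0].mean() for r in rs]))
    return np.array(out)
def peak(A,w):
    w=np.clip(w,0,None);return (A*w).sum()/w.sum()
E
cat > m.py <<'E'
from h import *
T=arm.snapshot('top');S=arm.snapshot('scene')
A=np.arange(30,200,1.);rs=[.034,.037,.040]
T0=cv2.imread('pics/top0.png')[:,:,::-1]
A=np.arange(0,190,2.)
for nm,im in(('0',T0),('now',T)):
    d=60-polar('top',im,.075,rs,A);i=[k for k in range(len(A)) if d[k]>0]
    # connected dark runs
    lab=np.split(i,np.where(np.diff(i)>1)[0]+1)
    print('dark lobes',nm,[(round(peak(A[l],d[l]),1),len(l)) for l in lab])
B=np.arange(-210,-60,3.)
print('scene mark',list(zip(B.astype(int),polar('scene',S,.075,[.037,.041,.044],B).astype(int))))
g=S.astype(int)
rr=cen(S,(170,184,380,394),red);print('red',rr,'scene expected idx tip',proj('scene',(.5115-.0515,-.0766,.049)))
E
python3 m.py
```

```text
dark lobes 0 [(np.float64(34.2), 20), (np.float64(151.3), 20)]
dark lobes now [(np.float64(72.2), 23), (np.float64(177.1), 12)]
scene mark [(np.int64(-210), np.int64(53)), (np.int64(-207), np.int64(50)), (np.int64(-204), np.int64(51)), (np.int64(-201), np.int64(51)), (np.int64(-198), np.int64(50)), (np.int64(-195), np.int64(50)), (np.int64(-192), np.int64(52)), (np.int64(-189), np.int64(52)), (np.int64(-186), np.int64(52)), (np.int64(-183), np.int64(55)), (np.int64(-180), np.int64(67)), (np.int64(-177), np.int64(83)), (np.int64(-174), np.int64(105)), (np.int64(-171), np.int64(123)), (np.int64(-168), np.int64(132)), (np.int64(-165), np.int64(118)), (np.int64(-162), np.int64(104)), (np.int64(-159), np.int64(95)), (np.int64(-156), np.int64(91)), (np.int64(-153), np.int64(86)), (np.int64(-150), np.int64(74)), (np.int64(-147), np.int64(65)), (np.int64(-144), np.int64(59)), (np.int64(-141), np.int64(61)), (np.int64(-138), np.int64(63)), (np.int64(-135), np.int64(69)), (np.int64(-132), np.int64(76)), (np.int64(-129), np.int64(82)), (np.int64(-126), np.int64(87)), (np.int64(-123), np.int64(90)), (np.int64(-120), np.int64(92)), (np.int64(-117), np.int64(95)), (np.int64(-114), np.int64(99)), (np.int64(-111), np.int64(111)), (np.int64(-108), np.int64(130)), (np.int64(-105), np.int64(149)), (np.int64(-102), np.int64(163)), (np.int64(-99), np.int64(170)), (np.int64(-96), np.int64(170)), (np.int64(-93), np.int64(165)), (np.int64(-90), np.int64(155)), (np.int64(-87), np.int64(144)), (np.int64(-84), np.int64(135)), (np.int64(-81), np.int64(131)), (np.int64(-78), np.int64(126)), (np.int64(-75), np.int64(120)), (np.int64(-72), np.int64(112)), (np.int64(-69), np.int64(102)), (np.int64(-66), np.int64(88)), (np.int64(-63), np.int64(79))]
red (np.float64(386.5223880597015), np.float64(176.2537313432836)) scene expected idx tip (np.float64(385.169624373876), np.float64(175.9743317801404))
```

>>> play_rows([
  [0,[0.0,-0.0022,0],[0,0,0.052]],
  [0,[0.0001,-0.0022,0],[0,0,0.052]],
  [0,[0.0001,-0.0022,0],[0,0,0.052]],
  [0,[0,0,0],[0,0,0]],
  [0,[0,0,0],[0,0,0]],
  [0,[0,0,0],[0,0,0]],
  [0,[0,0,0],[0,0,0]],
  [0,[0,0,0],[0,0,0]],
])

```text
clock: 15.95
tool_pos: [0.4803, -0.1015, 0.04]
tool_rot: [-0.0, 0.937, 0.35, -0.001]
contact_force: [-2.6, -4.3, 2.7]
opening: 0.0001
gripper_force: 2.4
```

```bash
python3 m.py; python3 -c "from h import *;look()" | head -1
```

```text
dark lobes 0 [(np.float64(34.2), 20), (np.float64(151.3), 20)]
dark lobes now [(np.float64(62.8), 23), (np.float64(170.9), 17)]
scene mark [(np.int64(-210), np.int64(50)), (np.int64(-207), np.int64(51)), (np.int64(-204), np.int64(51)), (np.int64(-201), np.int64(51)), (np.int64(-198), np.int64(50)), (np.int64(-195), np.int64(52)), (np.int64(-192), np.int64(57)), (np.int64(-189), np.int64(67)), (np.int64(-186), np.int64(85)), (np.int64(-183), np.int64(108)), (np.int64(-180), np.int64(122)), (np.int64(-177), np.int64(124)), (np.int64(-174), np.int64(111)), (np.int64(-171), np.int64(97)), (np.int64(-168), np.int64(90)), (np.int64(-165), np.int64(85)), (np.int64(-162), np.int64(80)), (np.int64(-159), np.int64(70)), (np.int64(-156), np.int64(63)), (np.int64(-153), np.int64(60)), (np.int64(-150), np.int64(60)), (np.int64(-147), np.int64(62)), (np.int64(-144), np.int64(67)), (np.int64(-141), np.int64(71)), (np.int64(-138), np.int64(75)), (np.int64(-135), np.int64(80)), (np.int64(-132), np.int64(85)), (np.int64(-129), np.int64(88)), (np.int64(-126), np.int64(91)), (np.int64(-123), np.int64(94
[... 174 characters left out ...]
nt64(-105), np.int64(171)), (np.int64(-102), np.int64(172)), (np.int64(-99), np.int64(172)), (np.int64(-96), np.int64(168)), (np.int64(-93), np.int64(163)), (np.int64(-90), np.int64(158)), (np.int64(-87), np.int64(152)), (np.int64(-84), np.int64(145)), (np.int64(-81), np.int64(140)), (np.int64(-78), np.int64(126)), (np.int64(-75), np.int64(107)), (np.int64(-72), np.int64(89)), (np.int64(-69), np.int64(73)), (np.int64(-66), np.int64(68)), (np.int64(-63), np.int64(64))]
red (np.float64(386.5238095238095), np.float64(176.26984126984127)) scene expected idx tip (np.float64(385.169624373876), np.float64(175.9743317801404))
tcp [ 0.4803 -0.1015  0.04  ] r 0.0413 ang -141.6 xt 41.0 [-3.4 -4.6  3.4]
```

>>> play_rows([
  [0,[-0.0005,0.003,0],[0,0,0]],
  [0,[-0.0005,0.003,0],[0,0,0]],
  [0,[0,0,-0.03],[0,0,0]],
  [0,[0,0,-0.05],[0,0,0]],
  [0,[-0.02,0.005,-0.05],[0,0,0]],
  [0,[-0.05,0.012,-0.02],[0,0,0]],
  [0,[-0.05,0.012,0],[0,0,0]],
  [0,[-0.05,0.012,0],[0,0,0]],
])

```text
clock: 17.15
tool_pos: [0.3826, -0.2497, 0.1909]
tool_rot: [0.0, 0.937, 0.35, 0.001]
contact_force: [0.0, -0.2, 0.1]
opening: 0.0002
gripper_force: 0.0
```

```bash
cat > m2.py <<'E'
from h import *
T=arm.snapshot('top');S=arm.snapshot('scene');np.savez('pics/last.npz',T=T,S=S)
print(arm.get_state()['tool_pos'])
for n,im,rr,hb in(('top',T,(236,248,366,380),None),('scene',S,(170,184,380,394),None)):
    r=cen(im,rr,red);p=ray(n,*r,.051);h={'top':(.5139,-.0750),'scene':(.5115,-.0766)}[n]
    A=np.arange(-200,-160,1.);w=polar(n,im,.075,[.030,.034,.038,.042],A);w2=w-(w.max()*.55+w.min()*.45)
    print(n,'red ang',np.degrees(np.arctan2(p[1]-h[1],p[0]-h[0])),np.hypot(p[0]-h[0],p[1]-h[1]),'mark',peak(A,w2))
    print(w.astype(int))
A=np.arange(-90,190,1.);rs=[.034,.037,.040];d=60-polar('top',T,.075,rs,A);i=np.where(d>0)[0];lab=np.split(i,np.where(np.diff(i)>1)[0]+1)
print([(round(peak(A[l],d[l]),1),len(l)) for l in lab])
f=lambda i:cv2.resize(i[:,:,::-1],(400,325),interpolation=cv2.INTER_CUBIC)
cv2.imwrite('pics/after.png',np.hstack([f(T[195:260,340:420]),f(S[135:200,340:420])]))
E
python3 m2.py
```

```text
[ 0.38086277 -0.25172973  0.19041139]
top red ang -178.9094603801089 0.05473929191056152 mark -179.91099472477237
[ 45  39  32  28  23  21  21  24  26  30  35  41  49  63  85 112 140 168
 189 190 190 191 191 178 143 108  72  43  27  21  22  24  27  30  34  37
  42  47  52  58]
scene red ang 178.75829936134335 0.05556330023857011 mark -177.72567856053675
[ 57  58  59  60  61  63  66  70  74  79  85  93 101 111 121 132 143 153
 163 171 178 182 185 184 179 174 166 158 148 139 130 122 116 112 109 107
 107 109 110 112]
[(np.float64(-59.3), 36), (np.float64(61.7), 42), (np.float64(165.6), 15), (np.float64(188.1), 3)]
```

```bash
python3 - <<'E'
from h import *
z=np.load('pics/last.npz')
for n,im,hroi,rr in(('top',z['T'],(219,230,368,380),(236,248,366,380)),('scene',z['S'],(157,168,362,374),(170,184,380,394))):
    im=im.astype(float);L=im.mean(2)
    hub=cen(im,hroi,lambda r,g,b:(r+g+b)/3-110);H=ray(n,*hub,.079);red_=cen(im,rr,red);Rr=ray(n,*red_,.0515)
    # mark: white pixels lying between r 22 and 47 on the lobe top, pointwise
    pts=[];ws=[]
    for v in np.arange(hroi[0],rr[1],.25):
        for u in np.arange(hroi[2]-2,rr[3],.25):
            p=ray(n,u,v,.075)-H;r=np.hypot(p[0],p[1]);a=np.degrees(np.arctan2(-p[1],-p[0]))
            if .026<r<.043 and abs(a)<22:
                w=cv2.getRectSubPix(L.astype(np.float32),(1,1),(float(u),float(v)))[0,0]-100
                if w>0: pts.append(p[:2]);ws.append(w)
    c=np.average(pts,axis=0,weights=ws);d=Rr-H
    print(n,'hub',hub,H[:2],'red',red_,Rr[:2],'red ang',np.degrees(np.arctan2(-d[1],-d[0])),'mark c',c,np.degrees(np.arctan2(-c[1],-c[0])))
E
```

```text
Traceback (most recent call last):
  File "h.py", line 7, in ray
    c,M=cam(n);d=M@np.array([(u-c['cx'])/c['fx'],-(v-c['cy'])/c['fy'],-1]);o=c['origin'];return o+d*(h-o[2])/d[2]
        ~~~^^^
  File "h.py", line 5, in cam
    c=arm.get_calibration(n);w,x,y,z=c['orientation'];return c,R.from_quat([x,y,z,w]).as_matrix()
ValueError: time passes only in moves, steps and waits
```

View pics/after.png

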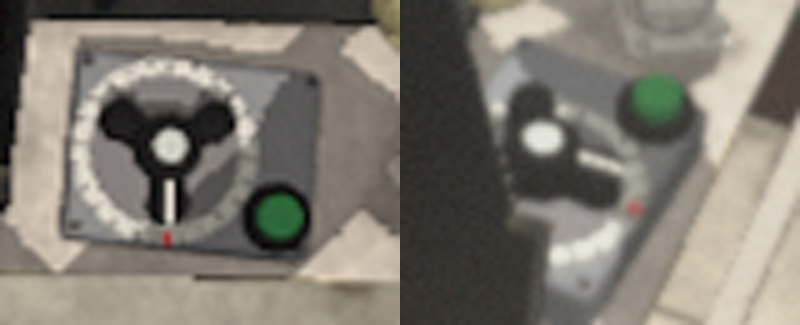

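The picture shows the mark at crop (170,205) pointing at the red line at (167,240), so it is nearly aligned. I'll refine this with a cached calibration.

```bash
sed -i 's/^def cam/import functools\n@functools.lru_cache\ndef cam/' h.py; cat > m3.py <<'E'
from h import *
def run(z):
  for n,im,hroi,rr in(('top',z['T'],(219,230,368,380),(236,248,366,380)),('scene',z['S'],(157,168,362,374),(170,184,380,394))):
    im=im.astype(float);L=im.mean(2).astype(np.float32)
    hub=cen(im,hroi,lambda r,g,b:(r+g+b)/3-110);H=ray(n,*hub,.079);red_=cen(im,rr,red);Rr=ray(n,*red_,.0515)
    pts=[];ws=[]
    for v in np.arange(hroi[0],rr[1],.25):
        for u in np.arange(hroi[2]-2,rr[3],.25):
            p=ray(n,u,v,.075)-H;r=np.hypot(p[0],p[1]);a=np.degrees(np.arctan2(-p[1],-p[0]))
            if .026<r<.043 and abs(a)<22:
                w=cv2.getRectSubPix(L,(1,1),(float(u),float(v)))[0,0]-100
                if w>0: pts.append(p[:2]);ws.append(w)
    c=np.average(pts,axis=0,weights=ws);d=Rr-H
    print(n,'hub',np.round(hub,2),H[:2].round(4),'red',np.round(red_,2),Rr[:2].round(4),'red ang %.1f'%np.degrees(np.arctan2(-d[1],-d[0])),np.hypot(*d[:2]).round(4),'mark c',c.round(4),'%.1f'%np.degrees(np.arctan2(-c[1],-c[0])))
if __name__=='__main__': run(np.load('pics/last.npz'))
E
python3 m3.py
```

```text
top hub [373.65 223.68] [ 0.514  -0.0752] red [372.93 242.2 ] [ 0.4591 -0.076 ] red ang 0.8 0.0549 mark c [-0.0346  0.0002] -0.4
scene hub [368.42 161.78] [ 0.5113 -0.0792] red [386.52 176.29] [ 0.4559 -0.075 ] red ang -4.3 0.0556 mark c [-0.035  -0.0008] 1.3
```

```bash
python3 - <<'E'
from h import *
z=np.load('pics/last.npz');S=z['S'].astype(int);T=z['T'].astype(int)
print(S[160:181,374:392].min(2));print('hub');print(S[155:170,360:376].min(2));print('top');print(T[226:246,366:382].min(2))
# scene-free prediction with hub from top (x .5127,y -.0757): pixel shift calibrated on red bar in each view
hub=np.array([.5127,-.0757])
P=lambda n,a,r,h:np.array(proj(n,(hub[0]+r*np.cos(np.radians(a)),hub[1]+r*np.sin(np.radians(a)),h))).round(2)
for n in('top','scene'):
    print(n,'hub',P(n,0,0,.079),'red180',P(n,180,.0555,.0515))
    for a in(176,178,180,182,184): print(a,P(n,a,.026,.075),P(n,a,.036,.075),P(n,a,.046,.075))
E
```

```text
[[ 79  93 108 119 132 143 144 150 143 114  78  56  53  57  53  52  59  56]
 [ 64  78 102 108 114 127 134 145 148 136 102  73  61  51  49  55  48  53]
 [ 60  71  96 104 106 114 118 134 147 141 114 100  86  68  51  52  54  54]
 [ 59  65  81  99 100 106 106 117 133 146 127 131 118  95  78  74  67  69]
 [ 59  72  94  96  91  89  90  99 113 137 144 146 142 119 103 101 101  98]
 [ 62  98 147 142 120 106  91  86  92 117 139 145 141 127 114 114 116 113]
 [ 62 107 173 189 175 161 144 116 104 103 117 128 130 123 122 117 113 116]
 [ 52  86 134 156 162 183 183 174 164 143 123 135 141 142 129 119 116 113]
 [ 53  63  82  94 112 135 153 160 181 184 162 156 156 151 141 126 115 115]
 [ 50  58  55  62  67  80  92 111 134 156 160 161 162 153 143 123 115 113]
 [ 45  51  50  51  59  61  64  70  81 100 129 152 151 148 138 129 115 113]
 [ 50  48  52  51  53  53  54  52  56  73 109 140 151 151 145 132 117 107]
 [ 46  47  52  46  50  56  54  52  52  71 105 135 151 154 150 133 115 104]
 [ 50  46  50  51  50  48  51  52  50  67 107 139 154 148 144 129 107  94]
 [ 66  60  52  50  45  52  51  55  52  75 118 144 
[... 2746 characters left out ...]
 64  70  74  78]
 [104 104 105 103 100  97  96  97  88  84  87  84  73  69  63  63]]
top hub [373.8  224.11] red180 [372.84 242.83]
176 [373.09 232.67] [372.87 235.93] [372.65 239.2 ]
178 [373.38 232.69] [373.28 235.96] [373.17 239.23]
180 [373.68 232.7 ] [373.69 235.97] [373.7  239.25]
182 [373.97 232.7 ] [374.1  235.97] [374.22 239.25]
184 [374.27 232.69] [374.51 235.96] [374.75 239.23]
scene hub [367.44 162.52] red180 [386.14 175.93]
176 [376.26 167.06] [379.72 168.43] [383.19 169.81]
178 [376.4  166.83] [379.91 168.12] [383.44 169.4 ]
180 [376.52 166.6 ] [380.08 167.79] [383.66 168.99]
182 [376.64 166.36] [380.24 167.46] [383.86 168.57]
184 [376.75 166.12] [380.39 167.13] [384.04 168.14]
```

The views bracket zero error, at about -1° from top and +2° from scene, so the dial is set. Next is the button at about (0.471,-0.143).

>>> play_rows([
  [0,[0.035,-0.006,0],[0,0,0]],
  [0,[0.035,-0.006,0],[0,0,0]],
  [0,[0.035,-0.006,0],[0,0,0]],
  [0,[0.034,-0.005,0],[0,0,0]],
  [0,[0,0,0.04],[0,0,0]],
  [0,[0,0,0.04],[0,0,0]],
  [0,[0,0,0.03],[0,0,0]],
  [0,[0,0,0],[0,0,0]],
])

```text
clock: 18.25
tool_pos: [0.4704, -0.1383, 0.0776]
tool_rot: [-0.003, 0.937, 0.35, -0.002]
contact_force: [-0.5, -0.1, -0.6]
opening: 0.0003
gripper_force: 0.0
```

```bash
python3 -c "
from h import *
s=arm.get_state();print(s['tool_pos'],s['contact_force'],s['tool_rot'])"
```

```text
[ 0.47035975 -0.13832144  0.07757439] [-0.49605373 -0.08845554 -0.55903603] [-0.00277565  0.93687676  0.34964093 -0.00233496]
```

>>> play_rows([
  [0,[-0.003,0.0035,0.005],[0,0,0]],
  [0,[0,0,0.005],[0,0,0]],
  [0,[0,0,0.005],[0,0,0]],
  [0,[0,0,0.005],[0,0,0]],
  [0,[0,0,0.005],[0,0,0]],
  [0,[0,0,0.003],[0,0,0]],
  [0,[0,0,0],[0,0,0]],
  [0,[0,0,0],[0,0,0]],
])

```text
clock: 19.25
tool_pos: [0.4729, -0.1452, 0.0524]
tool_rot: [0.0, 0.937, 0.349, 0.0]
contact_force: [0.5, -0.5, 0.3]
opening: 0.0001
gripper_force: 0.0
```

>>> play_rows([
  [0,[-0.001,0,0.002],[0,0,0]],
  [0,[0,0,0.002],[0,0,0]],
  [0,[0,0,0.0015],[0,0,0]],
  [0,[0,0,0.0015],[0,0,0]],
  [0,[0,0,0.0015],[0,0,0]],
  [0,[0,0,0.001],[0,0,0]],
  [0,[0,0,0],[0,0,0]],
  [0,[0,0,0],[0,0,0]],
])

```text
clock: 20.25
tool_pos: [0.4721, -0.1458, 0.043]
tool_rot: [-0.0, 0.937, 0.349, -0.0]
contact_force: [-0.9, 0.6, 2.7]
opening: 0.0001
gripper_force: 1.3
```

>>> play_rows([
  [0,[0,0,0.001],[0,0,0]],
  [0,[0,0,0.001],[0,0,0]],
  [0,[0,0,0.001],[0,0,0]],
  [0,[0,0,0.001],[0,0,0]],
  [0,[0,0,0],[0,0,0]],
  [0,[0,0,0],[0,0,0]],
  [0,[0,0,0],[0,0,0]],
  [0,[0,0,0],[0,0,0]],
])

```text
clock: 21.25
tool_pos: [0.4721, -0.1458, 0.0391]
tool_rot: [-0.0, 0.937, 0.349, -0.0]
contact_force: [-2.1, 0.1, 5.5]
opening: 0.0001
gripper_force: 2.9
```

>>> play_rows([
  [0,[0,0,0.001],[0,0,0]],
  [0,[0,0,0.001],[0,0,0]],
  [0,[0,0,0.001],[0,0,0]],
  [0,[0,0,0],[0,0,0]],
  [0,[0,0,0],[0,0,0]],
  [0,[0,0,0],[0,0,0]],
  [0,[0,0,0],[0,0,0]],
  [0,[0,0,0],[0,0,0]],
])

```text
clock: 22.25
tool_pos: [0.4722, -0.1459, 0.0387]
tool_rot: [-0.0, 0.937, 0.35, -0.001]
contact_force: [-7.8, 2.7, 24.6]
opening: -0.0002
gripper_force: 12.3
```

The button is fully down against its hard stop, so I release it and retreat.

>>> play_rows([
  [0,[0,0,-0.003],[0,0,0]],
  [0,[0,0,-0.007],[0,0,0]],
  [0,[0,0,-0.02],[0,0,0]],
  [0,[0,0,-0.05],[0,0,0]],
  [0,[0,0,-0.06],[0,0,0]],
  [0,[-0.04,0.01,-0.02],[0,0,0]],
  [0,[-0.05,0.012,0],[0,0,0]],
  [0,[-0.05,0.012,0],[0,0,0]],
])

```text
clock: 23.25
tool_pos: [0.3881, -0.2644, 0.1962]
tool_rot: [0.001, 0.937, 0.35, 0.001]
contact_force: [-0.2, -0.5, 0.2]
opening: -0.0001
gripper_force: 0.0
```

```bash
python3 - <<'E'
from m3 import *
print(arm.get_state()['contact_force'].round(1))
z={'T':arm.snapshot('top'),'S':arm.snapshot('scene')};run(z)
o=np.load('pics/last.npz')
for n,k,gr in(("top",'T',(228,250,384,408)),("scene",'S',(148,165,382,402))):
    print(cen(o[k],gr,grn),cen(z[k],gr,grn))
E
```

```text
[-0.2 -0.5  0.2]
top hub [373.64 223.68] [ 0.514  -0.0752] red [372.93 242.23] [ 0.459 -0.076] red ang 0.8 0.055 mark c [-0.0346  0.0002] -0.3
scene hub [368.42 161.78] [ 0.5113 -0.0792] red [386.53 176.25] [ 0.4559 -0.0751] red ang -4.2 0.0556 mark c [-0.035  -0.0008] 1.3
(np.float64(395.5847602739726), np.float64(237.75599315068493)) (np.float64(395.588085106383), np.float64(237.77872340425532))
(np.float64(391.06743566992014), np.float64(153.75953859804793)) (np.float64(391.0090252707581), np.float64(153.83212996389892))
```

The dial is still set, the button has sprung back and the unit hasn't shifted, so I'm handing in.

```bash
python3 -c "
from workcell import arm
print(arm.finish_job())"
```

```text
the job is handed in; nothing more can be done
None
```

I turned the dial until its index lined up with the red target line, to within about 1–2° by the camera images, then pressed the green button to its stop, let it go and handed the job in; the unit did not shift.

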